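# Unstack the laundry things and put each back in its place

### The arm

A 6-joint arm with a two-finger parallel gripper is mounted at the origin on the work surface. World frame = base frame: x ahead of the robot, y to its left, z up, the work surface at z = 0. Lengths are in m, angles in degrees, forces in N, time in s.
With the tool pointing down it reaches from about 0.3 to 1 m from the base axis. Payload 5.1 kg.
Tool frame: the origin (TCP) lies at the very end of the fingers, on their centre line; the grasp point (between the pads) lies 19 mm behind it; z points along the fingers, y is the direction in which the jaws open and shut (so a half turn about z gives the same grasp; the last joint's range is limited). The gripper opens to 95 mm and grips with 3 to 60 N. Pads are 20 mm wide; open, the fingers measure 119 mm over their backs; the gripper's body (75 mm by 180 mm) begins 59 mm behind the grasp point.
Start: joints at [58.35, 7.093, 94.555, -0, 78.352, -4.733], TCP at [0.294, 0.58, 0.215] pointing down, gripper open.
Joint ranges: [-149.61, 149.61], [-58.7, 133.49], [1.44, 155.28], [-77.14, 257.14], [18.33, 153.61], [-166.67, 166.67]. Speed limits (degrees/s): [147.25, 147.25, 180, 180, 180, 180].

### API

Orientations are given as [roll, pitch, yaw] about the fixed x, y, z axes, in that order (R = Rz(yaw) Ry(pitch) Rx(roll)).
In Python, from cell import get_obs, viewer, workorder gives the robot as it stands. The module is installed in compiled form; this text tells all that it offers.
- The arm moves only by the shell command python3 -m pendant 'ROWS' [FORCE]. ROWS is JSON, a list of rows, each a list of 3 entries, a list of its own where there are three numbers: the turn, a rotation vector about the tool's x, y, z in degrees, then the shift along the tool's x, y, z in m, then the opening, from -1 (shut) to 1 (fully open), so that 0 is half open. In form: [[[rx, ry, rz], [tx, ty, tz], hand], ...]. A call has 1 to 20 rows; each row shifts and turns the commanded pose from where the row before left it, along the tool's axes as they then stand; what a row does not reach is not made up. A row lasts 1/12 s, in which the tool goes at most 41.7 mm and 7.16 degrees, less where a joint would pass 70% of its speed; a pose out of reach is approached as far as the arm can. A call with a gripper value outside its range is refused whole. The fingers move at their own pace and stop on an object; FORCE is the grip in N (left out, the last holds). Time passes only in rows, so rows that do not move let the fingers close. It gives the time, the measured TCP pose, the force and the opening at its end, in the units of the state.
- get_obs(): the state, without advancing time (a new reading comes with each control period).
- viewer.grab_frame(name): name is "side" or "top" or "wrist"; returns (picture, depth): 400x640x3 uint8, red, green, blue; 400x640 float32, m along the optical axis (not along the pixel's ray), 0 where there is no reading.
- viewer.camera_info(name): a dict with "vfov" (degrees; the focal length in pixels is half the picture's height over the tangent of half this angle, whatever the lens; pixels are square), "cx", "cy" (the principal point, pixels), "xyz" and "attitude" of the camera in the world; the wrist camera has in their place "hand_eye" (4x4, takes a point from camera to tool coordinates, whose origin is the TCP and whose axes are the flange's). Camera axes: x right, y down, z forward; pixel columns grow to the right and rows downward; lengths in m; the calibration is good to about 2 mm. A picture is of the moment at which its call begins: read the wrist's pose just before it. camera_info takes no time and is no camera call.
- workorder.finish_job(): hands the job in, once; it reports no verdict.
Trained networks look in the newest picture that a camera, given by its name, has taken for a name from the list of things; names that differ only in an ending like _2 or _b are one class to them, and where a whole thing is asked for, a point or a joint stands for the part that bears it (a point fixed in the world has none). Each returns a list of dicts, best first, with "conf" (0 to 1); they miss things now and then, are a little off and sometimes report something else, mostly with a low value. They report only what shows in the picture. A call takes as long as a camera call. They do not tell look-alikes from the thing itself.
- viewer.search_frame(camera, label): "position" ([x, y, z] in m, in the coordinates of the camera as it stood for that picture, good to about 4 mm: the middle of the surface that is visible of it).
- viewer.outline_of(camera, label): "pixels" (400x640 bool, what is visible of it).
The state is a dict: "t": time; "joint_pos": joint angles; "qvel": joint speeds; "effort": joint torques, N m; "tool_pos": TCP position; "eef_rot": TCP orientation; "wrist_force": force on the tool from outside, world axes, zero at the start; "wrist_torque": the same for the moment, N m; "grip_width": finger opening in m.
Only numpy, scipy, OpenCV 4.12 (cv2) and the standard library are available. Lean on these libraries where they do the work, as an engineer would, in place of code of your own. Each camera call takes 0.05 s, during which the arm holds its last target. There are 200 camera calls.

### The job

The laundry things were piled up so that the ledge could be wiped. Take both piles apart and put everything back upright: the funnel mouth down in the green draining dish, the glass jar in the middle of the cork coaster, the blue tub flat in the blue tray, the orange tub flat in the orange tray, and the white scoop standing on the middle of the blue tub's lid, where it belongs. Set things down rather than dropping them, tip nothing over, and leave the little amber bottle where it stands.

Things in the scene. Friction and masses are not known exactly. Their poses are not given: they have to be found in the camera images.
- blue_tub_mid (a point): closed blue plastic tub with a flat lid and plain paper labels, a box 120 (its x) x 62 (its y) x 72 (z) mm, about 0.3 kg; this point is its centre, 36 mm above its underside. At the start it stands on the ledge with the glass jar on its lid. In the end the scoop stands on its lid.
- orange_tub_mid (a point): closed orange plastic tub with a flat lid and plain paper labels, a box 120 (its x) x 62 (its y) x 72 (z) mm, about 0.3 kg; this point is its centre, 36 mm above its underside. At the start it stands on the ledge with the white scoop on its lid.
- jar_mid (a point): glass jar with a steel screw lid, some buttons seen inside; upright, 82 mm high, body 60 mm in diameter up to 64 mm height, lid 56 mm in diameter above; about 0.24 kg; this point is its centre, 41 mm above its underside. At the start it stands on the blue tub's lid.
- funnel_mid (a point): small stainless funnel standing mouth down: mouth 52 mm in diameter, cone up to 31 mm height, then an upright stem (14 mm in diameter below, 12 at its end) to 66 mm; about 50 g; this point lies on its axis, 33 mm above the mouth's edge; z points up the stem. The stem, best 45 to 60 mm above the mouth's edge, is the place to grip it. At the start it stands on the jar's lid.
- scoop_mid (a point): white measuring scoop: a flat-bottomed open cup 42 mm in diameter and 36 mm high, with a flat handle 13 mm wide at rim height that reaches 78 mm from the cup's axis along its x; about 30 g; this point is on the cup's axis, 18 mm above its underside. Grip the cup across its y. At the start it stands on the orange tub's lid, its handle roughly along the lid.
- blue_tray: blue plastic drip tray, fixed, outer 140 (its x) x 94 (its y) mm; floor 3 mm thick, rim 8 mm high and 3 mm thick, so the inside measures 134 x 88 mm. Origin: centre of its underside, on the ledge. Place of the blue tub, which stands in it lengthwise (either way round).
- orange_tray: orange plastic drip tray, fixed, outer 140 (its x) x 94 (its y) mm; floor 3 mm thick, rim 8 mm high and 3 mm thick, so the inside measures 134 x 88 mm. Origin: centre of its underside, on the ledge. Place of the orange tub, which stands in it lengthwise (either way round).
- cork_coaster: round brown cork coaster, fixed, 100 mm in diameter, 6 mm thick; origin: centre of its underside, on the ledge. Place of the glass jar.
- drain_dish: round green draining dish with dark slots, fixed, about 92 mm in diameter; floor 4 mm thick, rim 9 mm high, clear width of the floor about 82 mm. Origin: centre of its underside, on the ledge. Place of the funnel, mouth down.
- amber_mid (a point): small amber glass bottle with a black cap, 36 mm in diameter, 85 mm high, loose, standing on the ledge among the other things; this point is its centre, half-way up. It stays where it is.
There are look-alikes about, which are no part of the job. What is shaped like the part that bears jar_mid but pink or yellow is not meant. Of the things that look like the part that bears orange_tub_mid, the largest one is meant.

How it is judged (in metres and radians):
At the end, for the whole second after the job is handed in: Tubs flat in the tray of their colour (13 mm, 0.25 rad); jar on the coaster (16 mm), funnel mouth down in the dish (18 mm), scoop on the blue lid (45 mm along, 16 mm across its middle); all upright (0.08 rad), seated (4 mm), released, at rest; amber bottle within 30 mm of its start (x of blue_tub_mid in the frame of blue_tray between -0.013 and 0.013 m and y of blue_tub_mid in the frame of blue_tray between -0.013 and 0.013 m and z of blue_tub_mid in the frame of blue_tray between 0.035 and 0.043 m and angle between the x axis of blue_tub_mid and the x axis of blue_tray, either way round below 0.25 rad and x of orange_tub_mid in the frame of orange_tray between -0.013 and 0.013 m and y of orange_tub_mid in the frame of orange_tray between -0.013 and 0.013 m and z of orange_tub_mid in the frame of orange_tray between 0.035 and 0.043 m and angle between the x axis of orange_tub_mid and the x axis of orange_tray, either way round below 0.25 rad and horizontal distance between jar_mid and cork_coaster below 0.016 m and z of jar_mid in the frame of cork_coaster between 0.043 and 0.051 m and horizontal distance between funnel_mid and drain_dish below 0.018 m and z of funnel_mid in the frame of drain_dish between 0.033 and 0.041 m and x of scoop_mid in the frame of blue_tub_mid between -0.045 and 0.045 m and y of scoop_mid in the frame of blue_tub_mid between -0.016 and 0.016 m and z of scoop_mid in the frame of blue_tub_mid between 0.05 and 0.058 m and angle between each of blue_tub_mid, orange_tub_mid, jar_mid, funnel_mid, scoop_mid's own z axis and vertical below 0.08 rad and linear speed of each of blue_tub, orange_tub, jar, funnel, scoop below 0.03 m/s and distance of amber_mid from where it was at the start of the episode below 0.03 m); the robot touches nothing.
It fails at once if one of the five things, or the amber bottle, is tipped over (leans more than 0.6 rad) (angle between any of blue_tub_mid, orange_tub_mid, jar_mid, funnel_mid, scoop_mid, amber_mid's own z axis and vertical above 0.6 rad).
It fails at once if one of the five things is dropped (falls faster than 0.8 m/s, about 3 cm of free fall, with no finger on it) ((linear speed of blue_tub above 0.8 m/s and contact force between the fingers and blue_tub below 0.05 N) or (linear speed of orange_tub above 0.8 m/s and contact force between the fingers and orange_tub below 0.05 N) or (linear speed of jar above 0.8 m/s and contact force between the fingers and jar below 0.05 N) or (linear speed of funnel above 0.8 m/s and contact force between the fingers and funnel below 0.05 N) or (linear speed of scoop above 0.8 m/s and contact force between the fingers and scoop below 0.05 N)).
It also fails if it takes over 141 s, if anything falls off the work surface, if the arm or the gripper's body presses on something with over 40 N, if the wrist force passes 120 N, or if a joint passes its speed limit or range.

## Working session

There is one attempt and no reset: what is moved stays moved. The work goes in short steps, Python scripts to look and compute and a shell command to move; the robot and the scene stay as the last step left them, time stands still between calls to the robot, and variables do not carry over. Pictures are saved under pics/ and viewed, about 12 in all and at most 16, crops included, and the job is handed in when it is done.

```bash
mkdir -p pics
cat > h.py <<'E'
import numpy as np, cv2
from scipy.spatial.transform import Rotation as R
from cell import get_obs, viewer, workorder
def T(cam,o=None):
    i=viewer.camera_info(cam); M=np.eye(4)
    if 'hand_eye' in i:
        o=o or get_obs(); M[:3,:3]=R.from_euler('xyz',o['eef_rot'],degrees=True).as_matrix(); M[:3,3]=o['tool_pos']; return M@np.array(i['hand_eye'])
    a=np.array(i['attitude'])
    M[:3,:3]=a if a.shape==(3,3) else R.from_euler('xyz',a,degrees=True).as_matrix()
    M[:3,3]=i['xyz']; return M
def cloud(cam,d,M):
    i=viewer.camera_info(cam); f=d.shape[0]/2/np.tan(np.radians(i['vfov']/2))
    v,u=np.mgrid[:d.shape[0],:d.shape[1]]
    P=np.stack([(u-i['cx'])/f*d,(v-i['cy'])/f*d,d],-1)
    return P@M[:3,:3].T+M[:3,3]
def grab(cam,name=None):
    M=T(cam); im,d=viewer.grab_frame(cam)
    if name: cv2.imwrite(f'pics/{name}.png',im[:,:,::-1])
    return im,d,cloud(cam,d,M)
E
python3 - <<'E'
from h import *
print(viewer.camera_info('top'),viewer.camera_info('side'),viewer.camera_info('wrist'),get_obs())
for c in('top','side'):
    im,d,P=grab(c,c+'1'); np.savez(c+'1',im=im,P=P,d=d)
E
```

```text
{'vfov': 52.104873375846836, 'cx': 327.41988614326027, 'cy': 201.40425412747072, 'xyz': array([0.33200013, 0.05036377, 1.31292973]), 'attitude': array([-170.81173028,   -0.49344392,  -89.31348049])} {'vfov': 48.68404371361949, 'cx': 317.6288553692535, 'cy': 201.33644586703997, 'xyz': array([ 0.20083521, -0.83780534,  0.90352844]), 'attitude': array([-129.43041945,    0.65007978,  -19.27083625])} {'vfov': 67.60848389794764, 'cx': 319.7613733306386, 'cy': 199.0468516400226, 'hand_eye': array([[-8.54710529e-04, -9.60471640e-01, -2.78376539e-01,
         7.86500098e-02],
       [ 9.99998912e-01, -1.15565339e-03,  9.16969180e-04,
         3.01337322e-04],
       [-1.20242968e-03, -2.78375452e-01,  9.60471583e-01,
        -1.69447389e-01],
       [ 0.00000000e+00,  0.00000000e+00,  0.00000000e+00,
         1.00000000e+00]])} {'t': 0.0, 'joint_pos': array([ 5.83491979e+01,  7.13329267e+00,  9.46326992e+01, -9.66620987e-04,
        7.83523883e+01, -4.73380389e+00]), 'qvel': array([ 0.01390219, -0.07510877, -0.12176143,  0.00471203, -0.03626871,
       -0.06372161]), 'effort': array([ 1.15287883e-03, -4.17627704e+01, -3.59922552e+01,  7.73711898e-02,
        4.94234310e-02, -1.81783739e-04]), 'tool_pos': array([0.29396066, 0.57901473, 0.21340362]), 'eef_rot': array([-1.79881946e+02, -8.82641330e-03,  1.53083189e+02]), 'wrist_force': array([ 0.31158648, -0.4940165 , -0.9985057 ]), 'wrist_torque': array([-0.01384753,  0.01162619, -0.02523424]), 'grip_width': 0.09477954140829184}
```

View pics/top1.png

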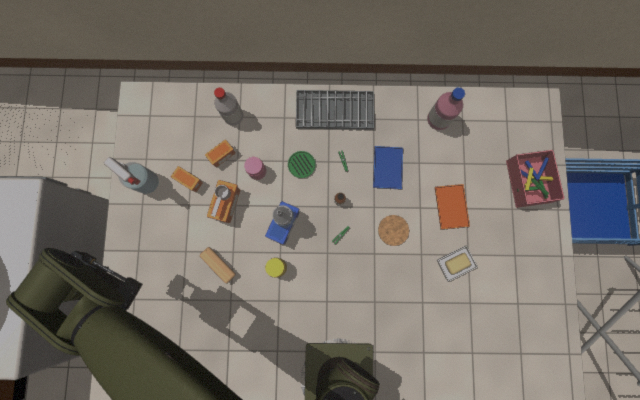

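View pics/side1.png

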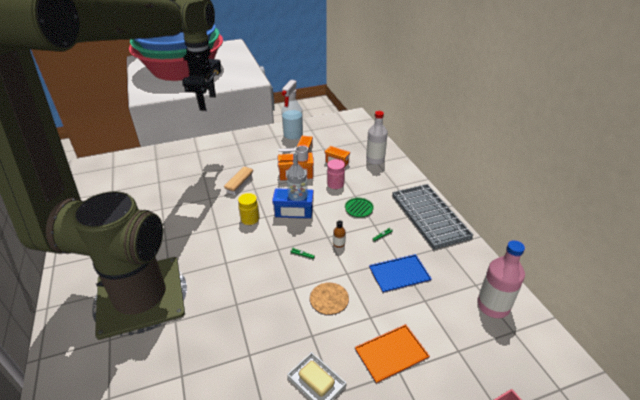

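Top view: the blue pile (funnel, jar, blue tub) is at (283,222). The scoop on the large orange tub is at (222,200). Orange look-alikes are at (220,153) and (185,178), and jar look-alikes are pink (255,168) and yellow (275,268). The dish is at (302,165), blue tray (388,168), orange tray (452,207), coaster (393,230) and amber bottle (340,198). I'll measure these now, with an enlarged crop to confirm the orange tub and jar.

Run:
```python
from h import *
Z=np.load('top1.npz'); im,P=Z['im'],Z['P']; hsv=cv2.cvtColor(im,cv2.COLOR_RGB2HSV)
def rect(n,box,h0,h1,smin,zr,vmin=0):
    x0,y0,x1,y1=box; m=np.zeros(im.shape[:2],bool); m[y0:y1,x0:x1]=1
    z=P[...,2]
    m&=(z>zr[0])&(z<zr[1])&(hsv[...,0]>=h0)&(hsv[...,0]<=h1)&(hsv[...,1]>smin)
    p=P[m]
    if len(p)<5: print(n,'few');return
    r=cv2.minAreaRect((p[:,:2]*1000).astype(np.float32))
    print(n,len(p),np.round(r[0],1),np.round(r[1],1),round(r[2],1),'z',np.round(np.percentile(p[:,2],[5,50,95])*1000,1))
rect('bluetray',(365,140,412,195),100,130,100,(-.02,.03))
rect('orangetray',(430,180,475,235),0,15,150,(-.02,.03))
rect('coaster',(372,208,415,250),3,25,60,(-.02,.03))
rect('dish',(282,145,322,184),45,85,100,(-.02,.03))
rect('bluetub',(260,195,305,250),100,130,100,(.06,.09))
rect('orangetub',(203,175,242,228),0,15,120,(.06,.09))
rect('orA',(200,135,240,170),0,15,120,(.015,.09))
rect('orB',(165,160,205,195),0,15,120,(.015,.09))
rect('amberall',(328,185,352,212),0,180,0,(.05,.12))
rect('jar',(265,195,310,240),0,180,0,(.13,.17))
rect('funnel',(265,195,310,240),0,180,0,(.195,.25))
rect('scoop',(203,175,242,228),0,180,0,(.085,.14))
for lab in ['jar_mid','funnel_mid','scoop_mid','amber_mid']:
    M=T('top')
    for r in viewer.search_frame('top',lab)[:4]: print(lab,round(r['conf'],2),np.round(M[:3,:3]@r['position']+M[:3,3],3))
c=np.hstack([cv2.resize(im[130:250,165:310],None,fx=5,fy=5,interpolation=3)]);cv2.imwrite('pics/crop.png',c[:,:,::-1])
```

```text
bluetray 1104 [ 659.7 -154.7] [ 91.8 138.9] 87.2 z [-1.6  2.9  8. ]
orangetray 1096 [ 532.5 -360.2] [134.1  91.3] 6.2 z [-2.2  2.5  7.1]
coaster 758 [ 453.9 -170.2] [97.6 97.9] 87.3 z [ 1.1  5.4 10.1]
dish 227 [665.5 130. ] [79.2 78.4] 89.9 z [0.  4.2 8.5]
bluetub 384 [467.2 180.2] [ 60.2 117.3] 67.2 z [68.3 72.2 76.3]
orangetub 306 [531.5 365.4] [ 59.7 118.3] 75.0 z [68.1 72.7 76.7]
orA 250 [692.2 387.3] [39.6 76.1] 40.1 z [44.6 50.1 54. ]
orB 226 [604.9 492.1] [81. 34.] 59.3 z [46.1 50.7 54.1]
amberall 93 [547.5   2.8] [31.4 31.4] 89.3 z [52.  61.2 87. ]
jar 219 [480.  170.6] [56.  53.1] 1.8 z [132.3 159.  168.3]
funnel 24 [478.1 172.8] [11.8 11.1] 3.4 z [197.  214.8 221.2]
scoop 177 [529.2 373.2] [41.8 96.3] 61.8 z [ 87.3 107.  111.8]
jar_mid 0.81 [0.634 0.263 0.085]
jar_mid 0.65 [0.465 0.155 0.131]
scoop_mid 0.57 [0.548 0.367 0.099]
scoop_mid 0.33 [ 0.531 -0.366 -0.001]
amber_mid 0.61 [0.542 0.008 0.054]
```

View pics/crop.png

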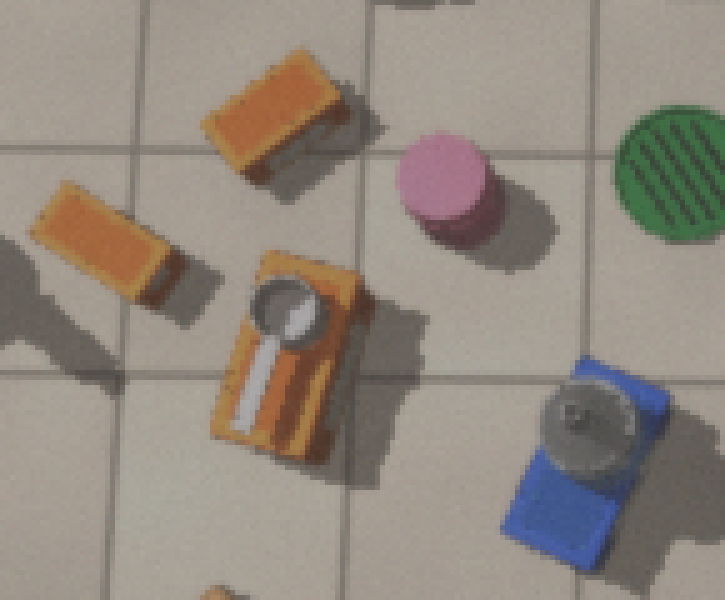

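```bash
cat > to.py <<'E'
# usage: to.py x y z yaw (mm, deg): turn about tool z (made first), then shift in tool axes, mm
import sys; from h import *
x,y,z,yaw=map(float,sys.argv[1:5]); o=get_obs()
r=R.from_euler('xyz',o['eef_rot'],degrees=True); g=R.from_euler('xyz',[180,0,yaw],degrees=True)
d=np.array([x,y,z])-o['tool_pos']*1000
print('turn',np.round((r.inv()*g).as_rotvec(degrees=True),2),'shift',np.round(g.inv().apply(d),1),'| wf',np.round(o['wrist_force'],1),'grip',round(o['grip_width']*1000,1),'t',round(o['t'],1))
E
python3 to.py 478 172 320 157
```

```text
turn [-0.04 -0.   -3.92] shift [-328.4 -303.2 -105.8] | wf [ 0.6  0.1 -0. ] grip 95.5 t 0.3
```

```bash
python3 -m pendant '[[[0,0,-3.9],[-0.010,-0.010,-0.010],0],[[0,0,0],[-0.022,-0.020,-0.0075],0],[[0,0,0],[-0.022,-0.020,-0.0075],0],[[0,0,0],[-0.022,-0.020,-0.0075],0],[[0,0,0],[-0.022,-0.020,-0.0075],0],[[0,0,0],[-0.022,-0.020,-0.0075],0],[[0,0,0],[-0.022,-0.020,-0.0075],0],[[0,0,0],[-0.022,-0.020,-0.0075],0],[[0,0,0],[-0.022,-0.020,-0.0075],0],[[0,0,0],[-0.022,-0.020,-0.0075],0],[[0,0,0],[-0.022,-0.020,-0.0075],0],[[0,0,0],[-0.022,-0.020,-0.0075],0],[[0,0,0],[-0.022,-0.020,-0.0075],0],[[0,0,0],[-0.022,-0.020,-0.0075],0],[[0,0,0],[-0.022,-0.020,-0.0075],0],[[0,0,0],[-0.010,-0.013,0],0],[[0,0,0],[0,0,0],0],[[0,0,0],[0,0,0],0],[[0,0,0],[0,0,0],0]]' 10
python3 - <<'E'
from h import *
im,d,P=grab('wrist','w1'); np.savez('w1',im=im,P=P)
m=(P[...,2]>.195)&(P[...,2]<.235)&(abs(P[...,0]-.478)<.06)&(abs(P[...,1]-.172)<.06)&(d>0)
p=P[m]; print(len(p),np.round(p.mean(0),4), p.min(0),p.max(0))
m=(P[...,2]>.135)&(P[...,2]<.165)&(abs(P[...,0]-.478)<.08)&(abs(P[...,1]-.172)<.08)&(d>0)
print(cv2.minEnclosingCircle((P[m][:,:2]*1000).astype(np.float32)))
E
python3 to.py 478 172 189 157
```

```text
t: 1.88
tool_pos: [0.4765, 0.1726, 0.3294]
eef_rot: [180.0, -0.0, 157.0]
wrist_force: [-0.7, -0.2, 0.1]
grip_width: 0.0478
186 [0.477  0.1733 0.2115] [0.47166321 0.16703693 0.1951178 ] [0.48369279 0.1792248  0.2210488 ]
((479.5555419921875, 171.52259826660156), 28.39336585998535)
turn [-0.   -0.04  0.04] shift [-1.900e+00 -1.000e-01  1.403e+02] | wf [ 0.2 -0.3  0.5] grip 47.7 t 1.9
```

View pics/w1.png

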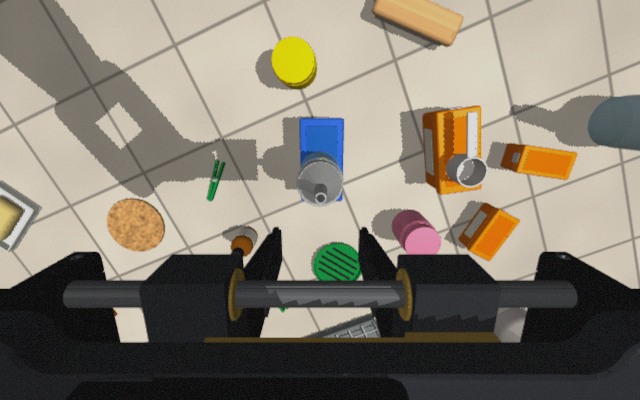

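The wrist view shows the stem tip at (320,195), centred between the fingers, with the jar and blue tub beneath. Depth puts the axis at (478,173). I'm descending.

```bash
python3 -m pendant '[[[0,0,0],[-0.001,0,0.010],0],[[0,0,0],[0,0,0.018],0],[[0,0,0],[0,0,0.018],0],[[0,0,0],[0,0,0.018],0],[[0,0,0],[0,0,0.018],0],[[0,0,0],[0,0,0.018],0],[[0,0,0],[0,0,0.015],0],[[0,0,0],[0,0,0.010],0],[[0,0,0],[0,0,0.008],0],[[0,0,0],[0,0,0.006],0],[[0,0,0],[0,0,0],0],[[0,0,0],[0,0,0],0],[[0,0,0],[0,0,0],0]]' 8; python3 to.py 477.5 173 190 157
```

```text
t: 3.02
tool_pos: [0.4783, 0.1719, 0.1917]
eef_rot: [179.9, 0.1, 157.0]
wrist_force: [-0.3, -0.2, -0.1]
grip_width: 0.0476
turn [ 0.06  0.08 -0.01] shift [1.2 0.7 1.7] | wf [-0.3 -0.2 -0.1] grip 47.6 t 3.0
```

```bash
python3 -m pendant '[[[0,0,0],[0.001,0.001,0.001],-0.5],[[0,0,0],[0,0,0],-0.8],[[0,0,0],[0,0,0],-1],[[0,0,0],[0,0,0],-1],[[0,0,0],[0,0,0],-1],[[0,0,0],[0,0,0],-1],[[0,0,0],[0,0,0],-1],[[0,0,0],[0,0,0],-1],[[0,0,0],[0,0,-0.003],-1],[[0,0,0],[0,0,-0.006],-1],[[0,0,0],[0,0,-0.01],-1],[[0,0,0],[0,0,-0.015],-1],[[0,0,0],[0,0,-0.01],-1],[[0,0,0],[0,0,0],-1]]' 8; python3 to.py 665.5 130 232 157
```

```text
t: 4.18
tool_pos: [0.4788, 0.1734, 0.2375]
eef_rot: [179.8, 0.3, 157.0]
wrist_force: [1.2, 0.5, -0.2]
grip_width: 0.0127
turn [ 0.21  0.27 -0.02] shift [-188.8   32.9    5.5] | wf [ 1.2  0.5 -0.2] grip 12.7 t 4.2
```

```bash
python3 -m pendant '[[[0.2,0.3,0],[-0.006,0.001,0],-1],[[0,0,0],[-0.012,0.002,0],-1],[[0,0,0],[-0.018,0.003,0],-1],[[0,0,0],[-0.018,0.003,0],-1],[[0,0,0],[-0.018,0.003,0],-1],[[0,0,0],[-0.018,0.003,0],-1],[[0,0,0],[-0.018,0.003,0],-1],[[0,0,0],[-0.018,0.003,0],-1],[[0,0,0],[-0.018,0.003,0],-1],[[0,0,0],[-0.018,0.003,0],-1],[[0,0,0],[-0.014,0.003,0],-1],[[0,0,0],[-0.008,0.003,0],-1],[[0,0,0],[-0.005,0,0],-1],[[0,0,0],[0,0,0.010],-1],[[0,0,0],[0,0,0.018],-1],[[0,0,0],[0,0,0.020],-1],[[0,0,0],[0,0,0.020],-1],[[0,0,0],[0,0,0.020],-1],[[0,0,0],[0,0,0.020],-1],[[0,0,0],[0,0,0.010],-1]]' 8; python3 to.py 665.5 130 42 157
```

```text
t: 5.85
tool_pos: [0.6606, 0.1293, 0.1104]
eef_rot: [-179.6, -0.6, 157.0]
wrist_force: [-0.3, -0.0, -0.4]
grip_width: 0.013
turn [-0.35 -0.58  0.  ] shift [-4.3  2.5 68.4] | wf [-0.3 -0.  -0.4] grip 13.0 t 5.8
```

```bash
python3 -m pendant '[[[0,0,0],[-0.004,0.002,0.012],-1],[[0,0,0],[0,0,0.015],-1],[[0,0,0],[0,0,0.012],-1],[[0,0,0],[0,0,0.008],-1],[[0,0,0],[0,0,0.006],-1],[[0,0,0],[0,0,0.003],-1],[[0,0,0],[0,0,0],-1],[[0,0,0],[0,0,0],-1],[[0,0,0],[0,0,0],-1]]' 8; python3 to.py 665.5 130 40.5 157
```

```text
t: 6.6
tool_pos: [0.6681, 0.1296, 0.0596]
eef_rot: [-179.8, -0.2, 157.0]
wrist_force: [0.6, 0.6, -0.4]
grip_width: 0.0127
turn [-0.15 -0.22 -0.02] shift [ 2.5 -0.7 19.1] | wf [ 0.6  0.6 -0.4] grip 12.7 t 6.6
```

```bash
python3 -m pendant '[[[0,0,0],[0.001,0,0.004],-1],[[0,0,0],[0,0,0.004],-1],[[0,0,0],[0,0,0.004],-1],[[0,0,0],[0,0,0.002],-1],[[0,0,0],[0,0,0.002],-1],[[0,0,0],[0,0,0.0015],-1],[[0,0,0],[0,0,0],-1],[[0,0,0],[0,0,0],-1]]' 8; python3 to.py 665.5 130 40.5 157
```

```text
t: 7.27
tool_pos: [0.6664, 0.1299, 0.041]
eef_rot: [-179.8, -0.3, 157.0]
wrist_force: [-0.5, -0.6, -0.2]
grip_width: 0.0125
turn [-0.2  -0.31 -0.02] shift [ 0.8 -0.3  0.5] | wf [-0.5 -0.6 -0.2] grip 12.5 t 7.3
```

```bash
python3 -m pendant '[[[0,0,0],[0,0,0.001],-1],[[0,0,0],[0,0,0.001],-1],[[0,0,0],[0,0,0],-1],[[0,0,0],[0,0,0],-1]]' 8; python3 to.py 665.5 130 40.5 157
```

```text
t: 7.6
tool_pos: [0.6666, 0.1299, 0.0397]
eef_rot: [-179.8, -0.3, 157.0]
wrist_force: [-1.5, -0.6, 2.8]
grip_width: 0.0132
turn [-0.19 -0.28 -0.02] shift [ 1.  -0.4 -0.8] | wf [-1.5 -0.6  2.8] grip 13.2 t 7.6
```

```bash
python3 -m pendant '[[[0,0,0],[0,0,0],-0.7],[[0,0,0],[0,0,0],-0.5],[[0,0,0],[0,0,0],-0.4],[[0,0,0],[0,0,0],-0.4],[[0,0,0],[0,0,-0.005],-0.4],[[0,0,0],[0,0,-0.01],-0.4],[[0,0,0],[0,0,-0.02],-0.4],[[0,0,0],[0,0,-0.03],0],[[0,0,0],[0,0,-0.03],1],[[0,0,0],[0,0,-0.03],1],[[0,0,0],[0,0,-0.03],1],[[0,0,0],[0.010,-0.002,-0.02],1],[[0,0,0],[0.02,-0.004,0],1],[[0,0,0],[0.02,-0.004,0],1],[[0,0,0],[0.02,-0.004,0],1],[[0,0,0],[0.02,-0.004,0],1],[[0,0,0],[0.01,-0.002,0],1],[[0,0,0],[0,0,0],1],[[0,0,0],[0,0,0],1],[[0,0,0],[0,0,0],1]]' 8
python3 - <<'E'
from h import *
im,d,P=grab('wrist','w2'); 
hsv=cv2.cvtColor(im,cv2.COLOR_RGB2HSV)
def circ(n,m):
    m=cv2.morphologyEx(m.astype(np.uint8),cv2.MORPH_OPEN,np.ones((3,3)))>0
    p=P[m]; print(n,len(p),cv2.minEnclosingCircle((p[:,:2]*1000).astype(np.float32)),p[:,2].min(),p[:,2].max())
near=lambda x,y,r:(np.hypot(P[...,0]-x,P[...,1]-y)<r)&(d>0)
circ('jarlid',near(.48,.171,.06)&(P[...,2]>.145)&(P[...,2]<.165))
circ('dish',near(.665,.13,.06)&(P[...,2]<.02)&(hsv[...,1]>100))
circ('stem',near(.665,.13,.06)&(P[...,2]>.045)&(P[...,2]<.09))
E
python3 to.py 479.7 171.2 102 157
```

```text
t: 9.27
tool_pos: [0.5685, 0.1507, 0.2152]
eef_rot: [-179.8, -0.2, 157.0]
wrist_force: [1.3, -0.0, -0.5]
grip_width: 0.095
jarlid 4640 ((479.7984313964844, 171.37875366210938), 27.958396911621094) 0.1507426237972416 0.15603622057177524
dish 1781 ((664.8297729492188, 128.35110473632812), 45.3590202331543) -0.0013100985587907177 0.010410006322469634
stem 174 ((667.0119018554688, 130.07278442382812), 6.403672218322754) 0.04532046538499518 0.07071511698706018
turn [-0.19 -0.26 -0.04] shift [ 89.8 -15.8 113. ] | wf [ 0.1 -0.2 -0.9] grip 95.3 t 9.3
```

View pics/w2.png

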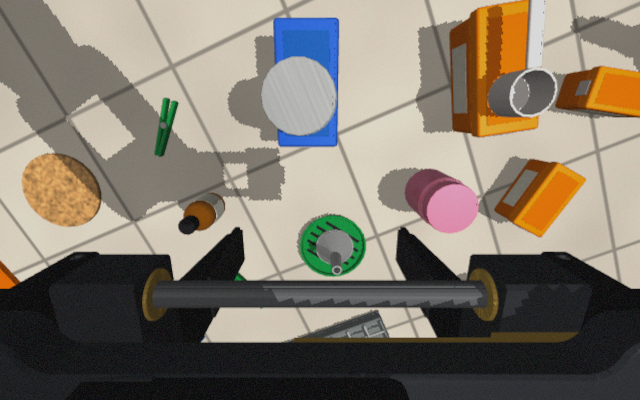

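The funnel stands upright in the dish: its stem tip is at pixel (337,270), top at 70.7 mm as expected, 2.5 mm off centre. The jar lid at (298,95) measures (480,171). Next I take the jar.

```bash
python3 -m pendant '[[[-0.2,-0.2,0],[0.01,-0.002,0],1],[[0,0,0],[0.02,-0.0035,0],1],[[0,0,0],[0.02,-0.0035,0],1],[[0,0,0],[0.02,-0.0035,0],1],[[0,0,0],[0.015,-0.0025,0],1],[[0,0,0],[0.005,-0.001,0],1],[[0,0,0],[0,0,0.01],1],[[0,0,0],[0,0,0.02],1],[[0,0,0],[0,0,0.02],1],[[0,0,0],[0,0,0.02],1],[[0,0,0],[0,0,0.02],1],[[0,0,0],[0,0,0.012],1],[[0,0,0],[0,0,0.007],1],[[0,0,0],[0,0,0],1],[[0,0,0],[0,0,0],1],[[0,0,0],[0,0,0],1]]' 25; python3 to.py 479.7 171.4 102 157
```

```text
t: 10.65
tool_pos: [0.4794, 0.1716, 0.1071]
eef_rot: [179.9, 0.0, 157.0]
wrist_force: [1.1, 0.7, -0.2]
grip_width: 0.0955
turn [ 0.07  0.   -0.02] shift [-0.3 -0.   5.1] | wf [ 1.1  0.7 -0.2] grip 95.5 t 10.7
```

```bash
python3 -m pendant '[[[0,0,0],[0,0,0.005],1],[[0,0,0],[0,0,0],0.5],[[0,0,0],[0,0,0],0.35],[[0,0,0],[0,0,0],0.2],[[0,0,0],[0,0,0],-0.2],[[0,0,0],[0,0,0],-0.2],[[0,0,0],[0,0,0],-0.2],[[0,0,0],[0,0,0],-0.2],[[0,0,0],[0,0,-0.003],-0.2],[[0,0,0],[0,0,-0.006],-0.2],[[0,0,0],[0,0,-0.01],-0.2],[[0,0,0],[0,0,-0.015],-0.2],[[0,0,0],[0,0,-0.010],-0.2],[[0,0,0],[0,0,-0.003],-0.2],[[0,0,0],[0,0,0],-0.2]]' 25; python3 to.py 453.9 -170.2 100 157
```

```text
t: 11.9
tool_pos: [0.4794, 0.1716, 0.1497]
eef_rot: [179.9, 0.0, 157.0]
wrist_force: [0.7, 0.5, -2.0]
grip_width: 0.0601
turn [ 0.11  0.05 -0.02] shift [-110.1 -324.6   49.7] | wf [ 0.7  0.5 -2. ] grip 60.1 t 11.9
```

```bash
python3 -m pendant '[[[0,0,0],[-0.002,-0.006,0],-0.2],[[0,0,0],[-0.0043,-0.0126,0],-0.2],[[0,0,0],[-0.007,-0.021,0],-0.2],[[0,0,0],[-0.007,-0.021,0],-0.2],[[0,0,0],[-0.007,-0.021,0],-0.2],[[0,0,0],[-0.007,-0.021,0],-0.2],[[0,0,0],[-0.007,-0.021,0],-0.2],[[0,0,0],[-0.007,-0.021,0],-0.2],[[0,0,0],[-0.007,-0.021,0],-0.2],[[0,0,0],[-0.007,-0.021,0],-0.2],[[0,0,0],[-0.007,-0.021,0],-0.2],[[0,0,0],[-0.007,-0.021,0],-0.2],[[0,0,0],[-0.007,-0.021,0],-0.2],[[0,0,0],[-0.007,-0.021,0],-0.2],[[0,0,0],[-0.007,-0.021,0],-0.2],[[0,0,0],[-0.007,-0.019,0],-0.2],[[0,0,0],[-0.004,-0.010,0],-0.2],[[0,0,0],[-0.002,-0.004,0],-0.2],[[0,0,0],[0,0,0],-0.2],[[0,0,0],[0,0,0],-0.2]]' 25; python3 to.py 453.9 -170.2 36 157
```

```text
t: 13.57
tool_pos: [0.4528, -0.17, 0.1472]
eef_rot: [180.0, -0.2, 157.0]
wrist_force: [0.4, 0.3, -1.5]
grip_width: 0.0598
turn [ 0.03 -0.16 -0.02] shift [ -1.1   0.2 111.2] | wf [ 0.4  0.3 -1.5] grip 59.8 t 13.6
```

```bash
python3 -m pendant '[[[0,0,0],[-0.001,0,0.006],-0.2],[[0,0,0],[0,0,0.012],-0.2],[[0,0,0],[0,0,0.018],-0.2],[[0,0,0],[0,0,0.018],-0.2],[[0,0,0],[0,0,0.018],-0.2],[[0,0,0],[0,0,0.014],-0.2],[[0,0,0],[0,0,0.008],-0.2],[[0,0,0],[0,0,0.004],-0.2],[[0,0,0],[0,0,0.003],-0.2],[[0,0,0],[0,0,0.003],-0.2],[[0,0,0],[0,0,0.003],-0.2],[[0,0,0],[0,0,0],-0.2],[[0,0,0],[0,0,0],-0.2],[[0,0,0],[0,0,0],-0.2]]' 25; python3 to.py 453.9 -170.2 36 157
```

```text
t: 14.73
tool_pos: [0.4541, -0.1711, 0.0412]
eef_rot: [-180.0, -0.0, 157.0]
wrist_force: [-0.3, 0.5, -2.2]
grip_width: 0.0597
turn [-0.01 -0.04 -0.02] shift [0.6 0.7 5.2] | wf [-0.3  0.5 -2.2] grip 59.7 t 14.7
```

```bash
python3 -m pendant '[[[0,0,0],[0,0,0.002],-0.2],[[0,0,0],[0,0,0.001],-0.2],[[0,0,0],[0,0,0.001],-0.2],[[0,0,0],[0,0,0.001],-0.2],[[0,0,0],[0,0,0],-0.2],[[0,0,0],[0,0,0],-0.2]]' 25; python3 to.py 453.9 -170.2 36 157
```

```text
t: 15.23
tool_pos: [0.4536, -0.1708, 0.0355]
eef_rot: [180.0, -0.1, 157.0]
wrist_force: [0.7, 0.4, -1.7]
grip_width: 0.0599
turn [ 0.   -0.12 -0.02] shift [ 0.   0.7 -0.5] | wf [ 0.7  0.4 -1.7] grip 59.9 t 15.2
```

Not touching yet, so a touch lower.

```bash
python3 -m pendant '[[[0,0,0],[0,0,0.001],-0.2],[[0,0,0],[0,0,0.001],-0.2],[[0,0,0],[0,0,0],-0.2],[[0,0,0],[0,0,0],-0.2]]' 25; python3 to.py 453.9 -170.2 36 157
```

```text
t: 15.57
tool_pos: [0.454, -0.171, 0.035]
eef_rot: [-180.0, -0.1, 157.0]
wrist_force: [-3.4, 1.9, 6.3]
grip_width: 0.0597
turn [-0.01 -0.12 -0.01] shift [ 0.4  0.7 -1. ] | wf [-3.4  1.9  6.3] grip 59.7 t 15.6
```

```bash
python3 -m pendant '[[[0,0,0],[0,0,0],0.4],[[0,0,0],[0,0,0],0.6],[[0,0,0],[0,0,0],0.8],[[0,0,0],[0,0,0],1],[[0,0,0],[0,0,0],1],[[0,0,0],[0,0,-0.01],1],[[0,0,0],[0,0,-0.02],1],[[0,0,0],[0,0,-0.03],1],[[0,0,0],[0,0,-0.03],1],[[0,0,0],[0,0,-0.03],1],[[0,0,0],[0,0,-0.015],1],[[0,0,0],[0.006,0.016,0],1],[[0,0,0],[0.010,0.026,0],1],[[0,0,0],[0.012,0.0315,0],1],[[0,0,0],[0.012,0.0315,0],1],[[0,0,0],[0.012,0.0315,0],1],[[0,0,0],[0.012,0.0315,0],1],[[0,0,0],[0.012,0.0315,0],1],[[0,0,0],[0.008,0.022,0],1],[[0,0,0],[0.004,0.01,0],1]]' 30; python3 -m pendant '[[[0,0,0],[0,0,0],1],[[0,0,0],[0,0,0],1]]'
python3 - <<'E'
from h import *
im,d,P=grab('wrist','w3'); 
hsv=cv2.cvtColor(im,cv2.COLOR_RGB2HSV)
near=lambda x,y,r:(np.hypot(P[...,0]-x,P[...,1]-y)<r)&(d>0)
m=near(.467,.18,.1)&(P[...,2]>.066)&(P[...,2]<.08)&(hsv[...,1]>100)
p=P[m];print(len(p),cv2.minAreaRect((p[:,:2]*1000).astype(np.float32)),np.median(p[:,2]))
m=near(.454,-.17,.06)&(P[...,2]>.078)
p=P[m];print(len(p),len(p) and cv2.minEnclosingCircle((p[:,:2]*1000).astype(np.float32)))
E
python3 to.py 467.2 180.2 35 157
```

```text
t: 17.23
tool_pos: [0.4634, 0.079, 0.1697]
eef_rot: [179.9, -0.1, 157.2]
wrist_force: [0.4, 0.1, 0.6]
grip_width: 0.0949
t: 17.4
tool_pos: [0.4635, 0.0763, 0.1692]
eef_rot: [-180.0, -0.1, 157.0]
wrist_force: [-0.9, -0.5, 0.3]
grip_width: 0.0954
9095 ((465.87274169921875, 179.37896728515625), (61.928653717041016, 118.21348571777344), 66.97406768798828) 0.07181316050712849
0 0
turn [-0.03 -0.08 -0.03] shift [ 37.4  97.6 134. ] | wf [ 0.3 -0.9  0.5] grip 94.9 t 17.4
```

```bash
python3 -m pendant '[[[0,0,0],[0.006,0.016,0],1],[[0,0,0],[0.010,0.025,0],1],[[0,0,0],[0.012,0.03,0],1],[[0,0,0],[0.006,0.016,0],1],[[0,0,0],[0.004,0.01,0],1],[[0,0,0],[0,0,0],1],[[0,0,0],[0,0,0.012],1],[[0,0,0],[0,0,0.022],1],[[0,0,0],[0,0,0.022],1],[[0,0,0],[0,0,0.022],1],[[0,0,0],[0,0,0.022],1],[[0,0,0],[0,0,0.018],1],[[0,0,0],[0,0,0.010],1],[[0,0,0],[0,0,0.006],1],[[0,0,0],[0,0,0],1],[[0,0,0],[0,0,0],1],[[0,0,0],[0,0,0],1]]' 35; python3 to.py 466.4 179.6 35 157
```

```text
t: 18.87
tool_pos: [0.4673, 0.1808, 0.0361]
eef_rot: [179.9, 0.0, 157.0]
wrist_force: [0.6, 0.2, 0.2]
grip_width: 0.0949
turn [ 0.08  0.01 -0.03] shift [ 0.4 -1.4  1.1] | wf [0.6 0.2 0.2] grip 94.9 t 18.9
```

Grip and lift.

```bash
python3 -m pendant '[[[0,0,0],[0,-0.001,0.001],0.6],[[0,0,0],[0,0,0],0.4],[[0,0,0],[0,0,0],0.2],[[0,0,0],[0,0,0],-0.2],[[0,0,0],[0,0,0],-0.2],[[0,0,0],[0,0,0],-0.2],[[0,0,0],[0,0,0],-0.2],[[0,0,0],[0,0,-0.003],-0.2],[[0,0,0],[0,0,-0.006],-0.2],[[0,0,0],[0,0,-0.01],-0.2],[[0,0,0],[0,0,-0.02],-0.2],[[0,0,0],[0,0,-0.02],-0.2],[[0,0,0],[0,0,-0.02],-0.2],[[0,0,0],[0,0,-0.02],-0.2],[[0,0,0],[0,0,-0.010],-0.2],[[0,0,0],[0,0,-0.003],-0.2],[[0,0,0],[0,0,0],-0.2],[[0,0,0],[0,0,0],-0.2]]' 35; python3 to.py 659.7 -154.7 80 177
```

```text
t: 20.37
tool_pos: [0.4653, 0.1796, 0.1448]
eef_rot: [-179.9, -0.2, 157.0]
wrist_force: [0.8, -0.4, -4.1]
grip_width: 0.062
turn [ -0.03  -0.18 -20.02] shift [-211.6 -323.6   64.8] | wf [ 0.8 -0.4 -4.1] grip 62.0 t 20.4
```

```bash
python3 -m pendant '[[[0,0,-2],[0,0,0],-0.2],[[0,0,-4],[0,0,0],-0.2],[[0,0,-4],[0,0,0],-0.2],[[0,0,-4],[0,0,0],-0.2],[[0,0,-4],[0,0,0],-0.2],[[0,0,-2],[0,0,0],-0.2]]'; python3 -m pendant '[[[0,0,0],[-0.004,-0.006,0],-0.2],[[0,0,0],[-0.008,-0.012,0],-0.2],[[0,0,0],[-0.013,-0.020,0],-0.2],[[0,0,0],[-0.013,-0.020,0],-0.2],[[0,0,0],[-0.013,-0.020,0],-0.2],[[0,0,0],[-0.013,-0.020,0],-0.2],[[0,0,0],[-0.013,-0.020,0],-0.2],[[0,0,0],[-0.013,-0.020,0],-0.2],[[0,0,0],[-0.013,-0.020,0],-0.2],[[0,0,0],[-0.013,-0.020,0],-0.2],[[0,0,0],[-0.013,-0.020,0],-0.2],[[0,0,0],[-0.013,-0.020,0],-0.2],[[0,0,0],[-0.013,-0.020,0],-0.2],[[0,0,0],[-0.013,-0.020,0],-0.2],[[0,0,0],[-0.013,-0.020,0],-0.2],[[0,0,0],[-0.013,-0.019,0],-0.2],[[0,0,0],[-0.010,-0.015,0],-0.2],[[0,0,0],[-0.006,-0.008,0],-0.2],[[0,0,0],[0,0,0],-0.2],[[0,0,0],[0,0,0],-0.2]]'; python3 to.py 659.7 -154.7 39 177.2
python3 - <<'E'
from h import *
im,d,P=grab('wrist','w4')
hsv=cv2.cvtColor(im,cv2.COLOR_RGB2HSV)
m=(np.hypot(P[...,0]-.66,P[...,1]+.155)<.13)&(d>0)&(P[...,2]<.02)&(hsv[...,1]>120)
p=P[m];print(len(p),len(p) and cv2.minAreaRect((p[:,:2]*1000).astype(np.float32)))
m=(np.hypot(P[...,0]-.454,P[...,1]+.17)<.06)&(d>0)&(P[...,2]>.078)
p=P[m];print('jar',len(p),len(p) and cv2.minEnclosingCircle((p[:,:2]*1000).astype(np.float32)),np.median(p[:,2]))
E
```

```text
t: 20.87
tool_pos: [0.4647, 0.1794, 0.1437]
eef_rot: [-180.0, -0.3, 177.1]
wrist_force: [-0.4, -0.8, -4.1]
grip_width: 0.0616
t: 22.53
tool_pos: [0.6582, -0.1508, 0.1441]
eef_rot: [179.9, -0.2, 176.9]
wrist_force: [-0.6, -0.1, -3.4]
grip_width: 0.062
turn [ 0.09 -0.23 -0.28] shift [ -1.7  -3.8 105.1] | wf [-0.6 -0.1 -3.4] grip 62.0 t 22.5
2126 ((605.2285766601562, -153.8584747314453), (92.92815399169922, 29.57533836364746), 87.63011169433594)
jar 0 0 nan
  return _methods._mean(a, axis=axis, dtype=dtype,
  ret = ret.dtype.type(ret / rcount)
```

View pics/w4.png

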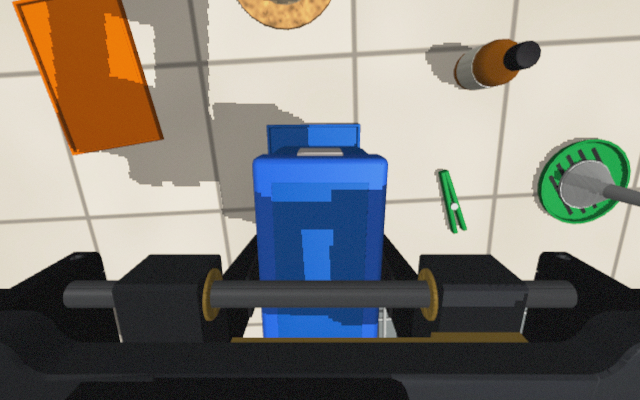

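The held tub is level above the blue tray, whose near rim is at (313,135). The near edge at x=590 agrees with a tray centre of 660. I'm lowering it.

```bash
python3 -m pendant '[[[0,0,-0.3],[-0.002,-0.003,0.006],-0.2],[[0,0,0],[0,0,0.012],-0.2],[[0,0,0],[0,0,0.018],-0.2],[[0,0,0],[0,0,0.018],-0.2],[[0,0,0],[0,0,0.014],-0.2],[[0,0,0],[0,0,0.010],-0.2],[[0,0,0],[0,0,0.007],-0.2],[[0,0,0],[0,0,0.005],-0.2],[[0,0,0],[0,0,0.003],-0.2],[[0,0,0],[0,0,0.003],-0.2],[[0,0,0],[0,0,0.003],-0.2],[[0,0,0],[0,0,0],-0.2],[[0,0,0],[0,0,0],-0.2],[[0,0,0],[0,0,0],-0.2]]'; python3 to.py 660 -154.4 38 177.2
```

```text
t: 23.75
tool_pos: [0.6609, -0.154, 0.0469]
eef_rot: [180.0, -0.0, 177.3]
wrist_force: [0.1, 1.0, -3.9]
grip_width: 0.062
turn [ 0.02 -0.05  0.08] shift [ 0.9 -0.4  8.9] | wf [ 0.1  1.  -3.9] grip 62.0 t 23.8
```

```bash
python3 -m pendant '[[[0,0,0],[0.001,0,0.003],-0.2],[[0,0,0],[0,0,0.002],-0.2],[[0,0,0],[0,0,0.0015],-0.2],[[0,0,0],[0,0,0.0015],-0.2],[[0,0,0],[0,0,0],-0.2],[[0,0,0],[0,0,0],-0.2]]'; python3 to.py 660 -154.4 38 177.2;  python3 -m pendant '[[[0,0,0],[0,0,0.001],-0.2],[[0,0,0],[0,0,0],-0.2],[[0,0,0],[0,0,0],-0.2]]'
```

```text
t: 24.25
tool_pos: [0.6594, -0.1538, 0.0381]
eef_rot: [180.0, -0.1, 177.3]
wrist_force: [0.6, 0.0, -4.2]
grip_width: 0.0617
turn [ 0.04 -0.12  0.08] shift [-0.7 -0.6  0.1] | wf [ 0.6  0.  -4.2] grip 61.7 t 24.2
t: 24.5
tool_pos: [0.6595, -0.1538, 0.0373]
eef_rot: [180.0, -0.1, 177.3]
wrist_force: [-1.3, -0.8, -3.7]
grip_width: 0.0618
```

```bash
python3 -m pendant '[[[0,0,0],[0,0,0.001],-0.2],[[0,0,0],[0,0,0],-0.2],[[0,0,0],[0,0,0.001],-0.2],[[0,0,0],[0,0,0],-0.2],[[0,0,0],[0,0,0],-0.2]]'
```

```text
t: 24.92
tool_pos: [0.6599, -0.1539, 0.0371]
eef_rot: [180.0, -0.1, 177.3]
wrist_force: [-2.9, 1.3, 4.2]
grip_width: 0.0618
```

```bash
python3 -m pendant '[[[0,0,0],[0,0,0],0.4],[[0,0,0],[0,0,0],0.6],[[0,0,0],[0,0,0],0.8],[[0,0,0],[0,0,0],1],[[0,0,0],[0,0,0],1],[[0,0,0],[0,0,-0.01],1],[[0,0,0],[0,0,-0.02],1],[[0,0,0],[0,0,-0.03],1],[[0,0,0],[0,0,-0.04],1],[[0,0,0],[0,0,-0.04],1],[[0,0,0],[0,0,-0.03],1],[[0,0,0],[0,0,-0.02],1],[[0,0,3],[0,0,0],1],[[0,0,5],[0,0,0],1],[[0,0,5],[0,0,0],1],[[0,0,5],[0,0,0],1],[[0,0,2],[0,0,0],1],[[0,0,0],[0,0,0],1]]'; python3 to.py 500 330 230 157
```

```text
t: 26.42
tool_pos: [0.6599, -0.154, 0.2262]
eef_rot: [180.0, -0.1, 157.3]
wrist_force: [-0.8, -0.1, -0.3]
grip_width: 0.0952
turn [ 0.   -0.05  0.26] shift [336.3 383.   -3.8] | wf [-0.8 -0.1 -0.3] grip 95.2 t 26.4
```

```bash
python3 -m pendant '[[[0,0,0],[0.008,0.009,0],1],[[0,0,0],[0.015,0.017,0],1],[[0,0,0],[0.022,0.025,0],1],[[0,0,0],[0.022,0.025,0],1],[[0,0,0],[0.022,0.025,0],1],[[0,0,0],[0.022,0.025,0],1],[[0,0,0],[0.022,0.025,0],1],[[0,0,0],[0.022,0.025,0],1],[[0,0,0],[0.022,0.025,0],1],[[0,0,0],[0.022,0.025,0],1],[[0,0,0],[0.022,0.025,0],1],[[0,0,0],[0.022,0.025,0],1],[[0,0,0],[0.022,0.025,0],1],[[0,0,0],[0.022,0.025,0],1],[[0,0,0],[0.022,0.025,0],1],[[0,0,0],[0.017,0.020,0],1],[[0,0,0],[0.010,0.012,0],1],[[0,0,0],[0,0,0],1],[[0,0,0],[0,0,0],1],[[0,0,0],[0,0,0],1]]' 12
python3 - <<'E'
from h import *
im,d,P=grab('wrist','w5'); np.savez('w5',im=im,P=P,d=d)
hsv=cv2.cvtColor(im,cv2.COLOR_RGB2HSV)
m=(np.hypot(P[...,0]-.535,P[...,1]-.367)<.1)&(d>0)&(P[...,2]>.102)&(P[...,2]<.115)
p=P[m][:,:2]*1000
r=cv2.minAreaRect(p.astype(np.float32)); print('rim+handle',len(p),r)
# cup centre: the rim ring, robust circle fit r=21 by grid
best=max(((np.sum(np.abs(np.hypot(p[:,0]-x,p[:,1]-y)-20.3)<1.3),x,y) for x in np.arange(500,590,.5) for y in np.arange(330,400,.5)))
print(best); c=np.array(best[1:]); far=p[np.argsort(-np.hypot(*(p-c).T))[:30]].mean(0); 
hp=p[np.hypot(*(p-c).T)>26]; v=hp.mean(0)-c; print('handle dir',np.degrees(np.arctan2(v[1],v[0])),np.hypot(*(p-c).T).max(),len(hp))
m=(np.hypot(P[...,0]-.5315,P[...,1]-.3654)<.1)&(d>0)&(P[...,2]>.066)&(P[...,2]<.078)&(hsv[...,1]>100)
print('tub',cv2.minAreaRect((P[m][:,:2]*1000).astype(np.float32)),np.median(P[m][:,2]))
print(get_obs()['tool_pos'])
E
```

```text
t: 28.08
tool_pos: [0.4976, 0.3287, 0.226]
eef_rot: [-180.0, -0.1, 157.3]
wrist_force: [0.3, -0.0, -0.3]
grip_width: 0.0951
rim+handle 1110 ((526.8706665039062, 370.70172119140625), (40.824554443359375, 98.48400115966797), 67.62770080566406)
(np.int64(285), np.float64(552.5), np.float64(360.0))
handle dir 164.3714698483763 77.14134441718572 667
tub ((531.2816162109375, 366.3319091796875), (61.964561462402344, 118.69499969482422), 75.69524383544922) 0.07166292234836794
[0.4978652  0.32839279 0.2260469 ]
```

View pics/w5.png

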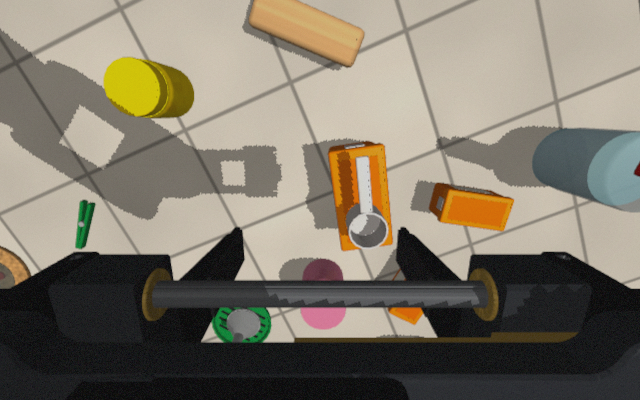

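The scoop cup is at pixel (368,228), handle up to (362,158), on the large orange tub. The small orange boxes at (475,207) and (410,312) are look-alikes. The cup axis is at (552.7,360), the handle direction about 163°, and the 77 mm reach fits the given size.

```bash
python3 to.py 552.7 360 77 163
```

```text
turn [-0.01 -0.09 -5.74] shift [-43.2  46.3 149. ] | wf [-0.1  0.4 -0.6] grip 95.0 t 28.1
```

```bash
python3 -m pendant '[[[0,0,-5.7],[0,0,0],1],[[0,0,0],[-0.007,0.0075,0],1],[[0,0,0],[-0.014,0.015,0],1],[[0,0,0],[-0.014,0.015,0],1],[[0,0,0],[-0.008,0.009,0],1],[[0,0,0],[0,0,0.01],0.6],[[0,0,0],[0,0,0.022],0.6],[[0,0,0],[0,0,0.022],0.6],[[0,0,0],[0,0,0.022],0.6],[[0,0,0],[0,0,0.022],0.6],[[0,0,0],[0,0,0.018],0.6],[[0,0,0],[0,0,0.012],0.6],[[0,0,0],[0,0,0.010],0.6],[[0,0,0],[0,0,0.006],0.6],[[0,0,0],[0,0,0],0.6],[[0,0,0],[0,0,0],0.6],[[0,0,0],[0,0,0],0.6]]' 8;  python3 to.py 552.7 360 77 163
```

```text
t: 29.55
tool_pos: [0.5532, 0.3615, 0.0833]
eef_rot: [179.9, -0.0, 163.0]
wrist_force: [-0.3, -0.3, 1.1]
grip_width: 0.076
turn [ 0.11 -0.   -0.03] shift [ 0.  -1.6  6.3] | wf [-0.3 -0.3  1.1] grip 76.0 t 29.6
```

```bash
python3 -m pendant '[[[0,0,0],[0,-0.0015,0.003],0.6],[[0,0,0],[0,0,0.003],0.4],[[0,0,0],[0,0,0],0.2],[[0,0,0],[0,0,0],0.1],[[0,0,0],[0,0,0],0],[[0,0,0],[0,0,0],-0.1],[[0,0,0],[0,0,0],-0.4],[[0,0,0],[0,0,0],-0.4],[[0,0,0],[0,0,0],-0.4],[[0,0,0],[0,0,-0.003],-0.4],[[0,0,0],[0,0,-0.006],-0.4],[[0,0,0],[0,0,-0.012],-0.4],[[0,0,0],[0,0,-0.02],-0.4],[[0,0,0],[0,0,-0.02],-0.4],[[0,0,0],[0,0,-0.020],-0.4],[[0,0,0],[0,0,-0.012],-0.4],[[0,0,0],[0,0,-0.003],-0.4],[[0,0,0],[0,0,0],-0.4]]' 8;  python3 to.py 660 -154.4 175 177.2
```

```text
t: 31.05
tool_pos: [0.5527, 0.36, 0.1738]
eef_rot: [179.9, 0.0, 163.0]
wrist_force: [0.5, 0.8, -0.6]
grip_width: 0.0422
turn [  0.14   0.04 -14.22] shift [-132.3 -508.5   -1.2] | wf [ 0.5  0.8 -0.6] grip 42.2 t 31.1
```

```bash
python3 -m pendant '[[[0,0,-3],[0,0,0],-0.4],[[0,0,-4],[0,0,0],-0.4],[[0,0,-4],[0,0,0],-0.4],[[0,0,-3.2],[0,0,0],-0.4],[[0,0,0],[-0.002,-0.008,0],-0.4],[[0,0,0],[-0.0045,-0.0175,0],-0.4],[[0,0,0],[-0.007,-0.027,0],-0.4],[[0,0,0],[-0.007,-0.027,0],-0.4],[[0,0,0],[-0.007,-0.027,0],-0.4],[[0,0,0],[-0.007,-0.027,0],-0.4],[[0,0,0],[-0.007,-0.027,0],-0.4],[[0,0,0],[-0.007,-0.027,0],-0.4],[[0,0,0],[-0.007,-0.027,0],-0.4],[[0,0,0],[-0.007,-0.027,0],-0.4],[[0,0,0],[-0.007,-0.027,0],-0.4],[[0,0,0],[-0.007,-0.027,0],-0.4],[[0,0,0],[-0.007,-0.027,0],-0.4],[[0,0,0],[-0.007,-0.027,0],-0.4],[[0,0,0],[-0.007,-0.027,0],-0.4],[[0,0,0],[-0.007,-0.027,0],-0.4]]'; python3 -m pendant '[[[0,0,0],[-0.007,-0.027,0],-0.4],[[0,0,0],[-0.007,-0.027,0],-0.4],[[0,0,0],[-0.006,-0.022,0],-0.4],[[0,0,0],[-0.003,-0.013,0],-0.4],[[0,0,0],[0,-0.008,0],-0.4],[[0,0,0],[0,0,0],-0.4],[[0,0,0],[0,0,0],-0.4],[[0,0,0],[0,0,0],-0.4]]';  python3 to.py 659.9 -153.9 80 177.2
python3 - <<'E'
from h import *
im,d,P=grab('top','t2'); np.savez('t2',im=im,P=P,d=d)
def near(x,y,r):return (np.hypot(P[...,0]-x,P[...,1]-y)<r)&(d>0)
m=near(.454,-.17,.06)&(P[...,2]>.07)&(P[...,2]<.1);p=P[m]
print('jar',cv2.minEnclosingCircle((p[:,:2]*1000).astype(np.float32)),np.median(p[:,2]))
E
```

```text
t: 32.72
tool_pos: [0.6357, -0.0504, 0.1701]
eef_rot: [180.0, -0.2, 177.1]
wrist_force: [0.6, -0.1, -0.1]
grip_width: 0.0424
t: 33.38
tool_pos: [0.6545, -0.1454, 0.1711]
eef_rot: [179.9, -0.1, 177.2]
wrist_force: [-0.3, 0.1, -0.7]
grip_width: 0.043
turn [ 0.07 -0.13  0.02] shift [-5.8 -8.2 91.1] | wf [-0.3  0.1 -0.7] grip 43.0 t 33.4
jar ((0.0, 0.0), 0.0) nan
  return _methods._mean(a, axis=axis, dtype=dtype,
  ret = ret.dtype.type(ret / rcount)
```

```bash
python3 -m pendant '[[[0,0,0],[-0.003,-0.004,0],-0.4],[[0,0,0],[-0.003,-0.004,0.006],-0.4],[[0,0,0],[0,0,0.012],-0.4],[[0,0,0],[0,0,0.018],-0.4],[[0,0,0],[0,0,0.016],-0.4],[[0,0,0],[0,0,0.012],-0.4],[[0,0,0],[0,0,0.008],-0.4],[[0,0,0],[0,0,0.005],-0.4],[[0,0,0],[0,0,0.003],-0.4],[[0,0,0],[0,0,0.003],-0.4],[[0,0,0],[0,0,0],-0.4],[[0,0,0],[0,0,0],-0.4],[[0,0,0],[0,0,0],-0.4]]';  python3 to.py 659.9 -153.9 80 177.2
```

```text
t: 34.52
tool_pos: [0.6608, -0.155, 0.0893]
eef_rot: [180.0, -0.0, 177.2]
wrist_force: [-0.7, -0.5, 0.3]
grip_width: 0.0425
turn [ 0.01 -0.01 -0.02] shift [0.9 1.1 9.3] | wf [-0.7 -0.5  0.3] grip 42.5 t 34.5
```

```bash
python3 -m pendant '[[[0,0,0],[0,0.001,0.003],-0.4],[[0,0,0],[0,0,0.002],-0.4],[[0,0,0],[0,0,0.0015],-0.4],[[0,0,0],[0,0,0.0015],-0.4],[[0,0,0],[0,0,0],-0.4],[[0,0,0],[0,0,0],-0.4]]'; python3 -m pendant '[[[0,0,0],[0,0,0.001],-0.4],[[0,0,0],[0,0,0],-0.4],[[0,0,0],[0,0,0],-0.4]]';python3 to.py 659.9 -153.9 80 177.2
```

```text
t: 35.02
tool_pos: [0.6601, -0.1538, 0.0801]
eef_rot: [180.0, -0.1, 177.2]
wrist_force: [-0.4, -0.8, -0.5]
grip_width: 0.0424
t: 35.27
tool_pos: [0.6603, -0.1538, 0.0793]
eef_rot: [180.0, -0.1, 177.2]
wrist_force: [-0.2, 0.2, -0.3]
grip_width: 0.0428
turn [ 0.04 -0.09 -0.02] shift [ 0.4 -0.1 -0.7] | wf [-0.2  0.2 -0.3] grip 42.8 t 35.3
```

```bash
python3 -m pendant '[[[0,0,0],[0,0,0.001],-0.4],[[0,0,0],[0,0,0],-0.4],[[0,0,0],[0,0,0],-0.4]]'; python3 -m pendant '[[[0,0,0],[0,0,0.001],-0.4],[[0,0,0],[0,0,0],-0.4],[[0,0,0],[0,0,0],-0.4]]'
```

```text
t: 35.52
tool_pos: [0.6605, -0.1539, 0.0789]
eef_rot: [180.0, -0.1, 177.2]
wrist_force: [-1.4, 0.6, 3.7]
grip_width: 0.0424
t: 35.77
tool_pos: [0.6605, -0.1539, 0.0789]
eef_rot: [180.0, -0.1, 177.2]
wrist_force: [-3.3, 1.4, 6.8]
grip_width: 0.0428
```

```bash
python3 -m pendant '[[[0,0,0],[0,0,-0.001],0],[[0,0,0],[0,0,0],0.2],[[0,0,0],[0,0,0],0.4],[[0,0,0],[0,0,0],0.5],[[0,0,0],[0,0,0],0.5],[[0,0,0],[0,0,-0.01],0.5],[[0,0,0],[0,0,-0.02],0.5],[[0,0,0],[0,0,-0.03],1],[[0,0,0],[0,0,-0.03],1],[[0,0,0],[0,0,-0.03],1],[[0,0,0],[0,0,-0.015],1],[[0,0,4],[0,0,0],1],[[0,0,4],[0,0,0],1],[[0,0,3.8],[0,0,0],1],[[0,0,0],[0,0,0],1]]' 35; python3 to.py 531.3 366 190 165.4
```

```text
t: 37.02
tool_pos: [0.6603, -0.1538, 0.2132]
eef_rot: [180.0, -0.1, 165.3]
wrist_force: [-0.1, -0.6, -0.0]
grip_width: 0.0948
turn [ 0.02 -0.12 -0.08] shift [255.9 470.5  23.2] | wf [-0.1 -0.6 -0. ] grip 94.8 t 37.0
```

```bash
python3 -m pendant '[[[0,0,0],[0.006,0.011,0],1],[[0,0,0],[0.011,0.020,0],1],[[0,0,0],[0.016,0.0295,0],1],[[0,0,0],[0.016,0.0295,0],1],[[0,0,0],[0.016,0.0295,0],1],[[0,0,0],[0.016,0.0295,0],1],[[0,0,0],[0.016,0.0295,0],1],[[0,0,0],[0.016,0.0295,0],1],[[0,0,0],[0.016,0.0295,0],1],[[0,0,0],[0.016,0.0295,0],1],[[0,0,0],[0.016,0.0295,0],1],[[0,0,0],[0.016,0.0295,0],1],[[0,0,0],[0.016,0.0295,0],1],[[0,0,0],[0.016,0.0295,0],1],[[0,0,0],[0.016,0.0295,0],1],[[0,0,0],[0.016,0.0295,0],1],[[0,0,0],[0.010,0.018,0],1],[[0,0,0],[0.005,0.009,0],1],[[0,0,0],[0,0,0],1],[[0,0,0],[0,0,0],1]]'; python3 to.py 531.3 366 190 165.4
python3 - <<'E'
from h import *
im,d,P=grab('wrist','w6'); hsv=cv2.cvtColor(im,cv2.COLOR_RGB2HSV)
m=(np.hypot(P[...,0]-.5315,P[...,1]-.3654)<.1)&(d>0)&(P[...,2]>.066)&(P[...,2]<.078)&(hsv[...,1]>100)
print('tub',m.sum(),cv2.minAreaRect((P[m][:,:2]*1000).astype(np.float32)))
im,d,P=grab('top','t3')
E
```

```text
t: 38.68
tool_pos: [0.5312, 0.3663, 0.2136]
eef_rot: [-180.0, -0.1, 165.5]
wrist_force: [0.2, -0.4, 0.4]
grip_width: 0.0952
turn [-0.04 -0.1   0.07] shift [-0.1 -0.3 23.6] | wf [ 0.2 -0.4  0.4] grip 95.2 t 38.7
tub 6081 ((531.6318969726562, 366.495849609375), (61.80546569824219, 118.09077453613281), 75.69288635253906)
```

View pics/t3.png

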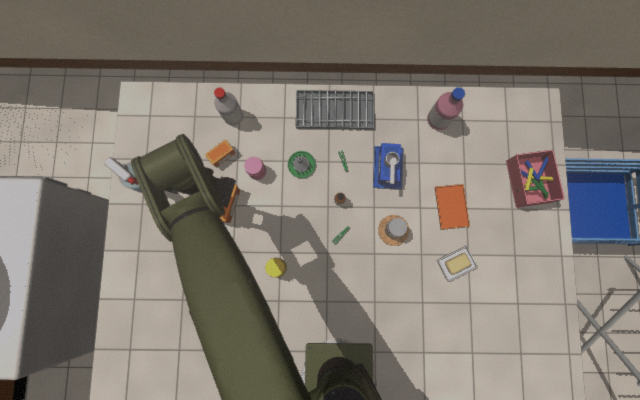

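The top view shows the funnel in the dish (302,165), the scoop on the blue tub in its tray (391,165) and the jar on the coaster (397,229). The orange tub is next.

```bash
python3 -m pendant '[[[0,0,0],[0,0,0.01],1],[[0,0,0],[0,0,0.02],1],[[0,0,0],[0,0,0.028],1],[[0,0,0],[0,0,0.028],1],[[0,0,0],[0,0,0.028],1],[[0,0,0],[0,0,0.025],1],[[0,0,0],[0,0,0.018],1],[[0,0,0],[0,0,0.010],1],[[0,0,0],[0,0,0.006],1],[[0,0,0],[0,0,0.003],1],[[0,0,0],[0,0,0],1],[[0,0,0],[0,0,0],1],[[0,0,0],[0,0,0],1]]'; python3 to.py 531.4 366.2 35 165.5
```

```text
t: 39.87
tool_pos: [0.5324, 0.3671, 0.0396]
eef_rot: [179.9, 0.0, 165.4]
wrist_force: [0.1, -0.7, 0.4]
grip_width: 0.0949
turn [ 0.13  0.02 -0.12] shift [ 0.7 -1.1  4.6] | wf [ 0.1 -0.7  0.4] grip 94.9 t 39.9
```

```bash
python3 -m pendant '[[[0,0,0],[0,0,0.001],0.6],[[0,0,0],[0,0,0],0.4],[[0,0,0],[0,0,0],0.2],[[0,0,0],[0,0,0],-0.2],[[0,0,0],[0,0,0],-0.2],[[0,0,0],[0,0,0],-0.2],[[0,0,0],[0,0,0],-0.2],[[0,0,0],[0,0,-0.003],-0.2],[[0,0,0],[0,0,-0.006],-0.2],[[0,0,0],[0,0,-0.01],-0.2],[[0,0,0],[0,0,-0.02],-0.2],[[0,0,0],[0,0,-0.02],-0.2],[[0,0,0],[0,0,-0.02],-0.2],[[0,0,0],[0,0,-0.02],-0.2],[[0,0,0],[0,0,-0.020],-0.2],[[0,0,0],[0,0,-0.02],-0.2],[[0,0,0],[0,0,-0.015],-0.2],[[0,0,0],[0,0,-0.005],-0.2],[[0,0,0],[0,0,0],-0.2]]' 35; python3 to.py 532.5 -360.2 190 186.2
```

```text
t: 41.45
tool_pos: [0.5325, 0.367, 0.1983]
eef_rot: [179.8, 0.1, 165.4]
wrist_force: [0.3, -0.2, -3.1]
grip_width: 0.0621
turn [  0.16   0.09 -20.82] shift [  78.5 -722.9    8.3] | wf [ 0.3 -0.2 -3.1] grip 62.1 t 41.5
```

```bash
python3 -m pendant '[[[0,0,-2.8],[0,0,0],-0.2],[[0,0,-4],[0,0,0],-0.2],[[0,0,-4],[0,0,0],-0.2],[[0,0,-4],[0,0,0],-0.2],[[0,0,-4],[0,0,0],-0.2],[[0,0,-2],[0,0,0],-0.2],[[0,0,0],[0.001,-0.009,0],-0.2],[[0,0,0],[0.002,-0.018,0],-0.2],[[0,0,0],[0.003,-0.028,0],-0.2],[[0,0,0],[0.003,-0.028,0],-0.2],[[0,0,0],[0.003,-0.028,0],-0.2],[[0,0,0],[0.003,-0.028,0],-0.2],[[0,0,0],[0.003,-0.028,0],-0.2],[[0,0,0],[0.003,-0.028,0],-0.2],[[0,0,0],[0.003,-0.028,0],-0.2],[[0,0,0],[0.003,-0.028,0],-0.2],[[0,0,0],[0.003,-0.028,0],-0.2],[[0,0,0],[0.003,-0.028,0],-0.2],[[0,0,0],[0.003,-0.028,0],-0.2],[[0,0,0],[0.003,-0.028,0],-0.2]]'; python3 -m pendant '[[[0,0,0],[0.003,-0.028,0],-0.2],[[0,0,0],[0.003,-0.028,0],-0.2],[[0,0,0],[0.003,-0.028,0],-0.2],[[0,0,0],[0.003,-0.028,0],-0.2],[[0,0,0],[0.003,-0.028,0],-0.2],[[0,0,0],[0.003,-0.028,0],-0.2],[[0,0,0],[0.003,-0.028,0],-0.2],[[0,0,0],[0.003,-0.028,0],-0.2],[[0,0,0],[0.003,-0.028,0],-0.2],[[0,0,0],[0.003,-0.028,0],-0.2],[[0,0,0],[0.003,-0.028,0],-0.2],[[0,0,0],[0.002,-0.016,0],-0.2],[[0,0,0],[0.001,-0.008,0],-0.2],[[0,0,0],[0,0,0],-0.2],[[0,0,0],[0,0,0],-0.2]]'; python3 to.py 532.5 -360.2 120 186.2
python3 - <<'E'
from h import *
im,d,P=grab('wrist','w7')
hsv=cv2.cvtColor(im,cv2.COLOR_RGB2HSV)
m=(np.hypot(P[...,0]-.53,P[...,1]+.36)<.13)&(d>0)&(P[...,2]<.02)&(hsv[...,1]>120)
p=P[m];print(len(p),cv2.minAreaRect((p[:,:2]*1000).astype(np.float32)))
E
```

```text
t: 43.12
tool_pos: [0.5307, -0.0004, 0.1944]
eef_rot: [179.9, -0.2, -173.9]
wrist_force: [0.6, 0.8, -2.9]
grip_width: 0.0622
t: 44.37
tool_pos: [0.5315, -0.3318, 0.1948]
eef_rot: [179.9, -0.1, -173.8]
wrist_force: [-0.6, -0.0, -2.9]
grip_width: 0.0615
turn [ 0.14 -0.13 -0.05] shift [  2.1 -28.3  74.8] | wf [-0.6 -0.  -2.9] grip 61.5 t 44.4
2324 ((482.8724365234375, -335.99285888671875), (45.84626388549805, 160.75747680664062), 4.754205226898193)
```

View pics/w7.png

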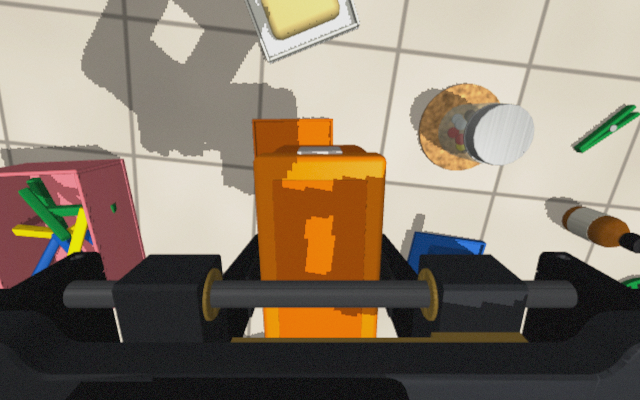

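The tub is held level and the orange tray's near edge is at (293,122). The pink crate on the left is clear. The jar stands upright on its coaster at (480,130). I'll shift over the tray and lower part way.

```bash
python3 -m pendant '[[[0,0,0],[0.001,-0.008,0],-0.2],[[0,0,0],[0.001,-0.012,0],-0.2],[[0,0,0],[0,-0.008,0.01],-0.2],[[0,0,0],[0,0,0.02],-0.2],[[0,0,0],[0,0,0.024],-0.2],[[0,0,0],[0,0,0.024],-0.2],[[0,0,0],[0,0,0.02],-0.2],[[0,0,0],[0,0,0.015],-0.2],[[0,0,0],[0,0,0.01],-0.2],[[0,0,0],[0,0,0.007],-0.2],[[0,0,0],[0,0,0],-0.2],[[0,0,0],[0,0,0],-0.2],[[0,0,0],[0,0,0],-0.2]]'; python3 to.py 532.5 -360.2 41.6 186.2
python3 - <<'E'
from h import *
im,d,P=grab('wrist','w8')
hsv=cv2.cvtColor(im,cv2.COLOR_RGB2HSV)
m=(np.hypot(P[...,0]-.532,P[...,1]+.36)<.1)&(d>0)&(P[...,2]<.015)&(hsv[...,1]>180)&(hsv[...,0]<14)
m=cv2.morphologyEx(m.astype(np.uint8),cv2.MORPH_OPEN,np.ones((3,3)))>0
p=P[m];print(len(p),cv2.minAreaRect((p[:,:2]*1000).astype(np.float32)),cv2.boxPoints(cv2.minAreaRect((p[:,:2]*1000).astype(np.float32))).round())
E
```

```text
t: 45.5
tool_pos: [0.5336, -0.3613, 0.067]
eef_rot: [-179.9, 0.0, -173.8]
wrist_force: [0.6, 0.3, -1.7]
grip_width: 0.0618
turn [-0.06  0.02 -0.01] shift [ 1.   1.2 25.4] | wf [ 0.6  0.3 -1.7] grip 61.8 t 45.5
283 ((473.646240234375, -381.36553955078125), (18.4197940826416, 69.95295715332031), 10.501038551330566) [[ 458. -349.]
 [ 471. -417.]
 [ 489. -414.]
 [ 476. -345.]]
```

```bash
python3 -m pendant '[[[0,0,0],[0.001,0.001,0.006],-0.2],[[0,0,0],[0,0,0.006],-0.2],[[0,0,0],[0,0,0.004],-0.2],[[0,0,0],[0,0,0.003],-0.2],[[0,0,0],[0,0,0.002],-0.2],[[0,0,0],[0,0,0.0015],-0.2],[[0,0,0],[0,0,0.0015],-0.2],[[0,0,0],[0,0,0],-0.2],[[0,0,0],[0,0,0],-0.2]]'; python3 to.py 532.5 -360.2 41.6 186.2;python3 -m pendant '[[[0,0,0],[0,0,0.001],-0.2],[[0,0,0],[0,0,0],-0.2],[[0,0,0],[0,0,0],-0.2]]'
```

```text
t: 46.3
tool_pos: [0.5316, -0.3597, 0.0414]
eef_rot: [180.0, -0.1, -173.8]
wrist_force: [-0.3, -0.3, -3.2]
grip_width: 0.0619
turn [ 0.05 -0.09 -0.02] shift [-0.8 -0.6 -0.2] | wf [-0.3 -0.3 -3.2] grip 61.9 t 46.3
t: 46.55
tool_pos: [0.5316, -0.3597, 0.0405]
eef_rot: [180.0, -0.1, -173.8]
wrist_force: [-0.8, 0.2, -2.2]
grip_width: 0.0614
```

```bash
python3 -m pendant '[[[0,0,0],[0,0,0.001],-0.2],[[0,0,0],[0,0,0],-0.2],[[0,0,0],[0,0,0.001],-0.2],[[0,0,0],[0,0,0],-0.2],[[0,0,0],[0,0,0],-0.2]]'
```

```text
t: 46.97
tool_pos: [0.5319, -0.3599, 0.04]
eef_rot: [180.0, -0.1, -173.8]
wrist_force: [-1.6, 1.9, 5.8]
grip_width: 0.0615
```

```bash
python3 -m pendant '[[[0,0,0],[0,0,0],0.4],[[0,0,0],[0,0,0],0.6],[[0,0,0],[0,0,0],0.8],[[0,0,0],[0,0,0],1],[[0,0,0],[0,0,0],1],[[0,0,0],[0,0,-0.01],1],[[0,0,0],[0,0,-0.02],1],[[0,0,0],[0,0,-0.03],1],[[0,0,0],[0,0,-0.035],1],[[0,0,0],[0,0,-0.035],1],[[0,0,0],[0,0,-0.035],1],[[0,0,0],[0,0,-0.025],1],[[0,0,0],[0,0,-0.01],1],[[0,0,0],[0,0.01,0],1],[[0,0,0],[0,0.02,0],1],[[0,0,0],[0,0.03,0],1],[[0,0,0],[0,0.03,0],1],[[0,0,0],[0,0.03,0],1],[[0,0,0],[0,0.03,0],1],[[0,0,0],[0,0.03,0],1]]'; python3 -m pendant '[[[0,0,3],[0,0.03,0],1],[[0,0,3],[0,0.03,0],1],[[0,0,3],[0,0.03,0],1],[[0,0,3],[0,0.03,0],1],[[0,0,3],[0,0.03,0],1],[[0,0,3],[0,0.03,0],1],[[0,0,3],[0,0.03,0],1],[[0,0,3],[0,0.03,0],1],[[0,0,3],[0.01,0.03,0],1],[[0,0,3],[0.01,0.03,0],1],[[0,0,3],[0.01,0.03,0],1],[[0,0,3],[0.01,0.03,0],1],[[0,0,0],[0.01,0.03,0],1],[[0,0,0],[0.01,0.03,0],1],[[0,0,0],[0.01,0.03,0],1],[[0,0,0],[0.01,0.03,0],1],[[0,0,0],[0.005,0.02,0],1],[[0,0,0],[0,0.01,0],1],[[0,0,0],[0,0,0],1],[[0,0,0],[0,0,0],1]]'
python3 - <<'E'
from h import *
im,d,P=grab('top','t4'); hsv=cv2.cvtColor(im,cv2.COLOR_RGB2HSV); z=P[...,2]
near=lambda x,y,r:(np.hypot(P[...,0]-x,P[...,1]-y)<r)&(d>0)
def q(n,m,f):
    p=P[m]
    print(n,len(p), len(p) and (f((p[:,:2]*1000).astype(np.float32)),np.round(np.percentile(p[:,2],[5,50,95])*1000,1)))
sat=hsv[...,1]>100
q('blue',near(.66,-.154,.09)&(z>.068)&(z<.083)&sat,cv2.minAreaRect)
q('orange',near(.532,-.36,.09)&(z>.068)&(z<.083)&sat,cv2.minAreaRect)
q('jar',near(.454,-.17,.06)&(z>.081)&(z<.1),cv2.minEnclosingCircle)
q('stem',near(.666,.13,.05)&(z>.055),cv2.minEnclosingCircle)
q('scoop',near(.65,-.154,.1)&(z>.1)&(z<.12),cv2.minAreaRect)
q('amber',near(.5475,.0028,.04)&(z>.05),cv2.minAreaRect)
im2,_,_=grab('side')
cv2.imwrite('pics/fin.png',np.vstack([cv2.resize(im[120:270,260:500],(640,400),interpolation=2),im2[130:]])[:600,:,::-1])
E
```

```text
t: 48.63
tool_pos: [0.5106, -0.1783, 0.2353]
eef_rot: [179.8, -0.3, -173.8]
wrist_force: [0.6, 0.2, 0.9]
grip_width: 0.095
t: 50.3
tool_pos: [0.5736, 0.3347, 0.2368]
eef_rot: [-179.8, -0.2, 150.2]
wrist_force: [-0.6, -0.0, -1.0]
grip_width: 0.0952
blue 415 (((660.8280029296875, -152.3721160888672), (61.5660285949707, 117.5648193359375), 87.60196685791016), array([70.9, 75.1, 79.3]))
orange 768 (((532.87353515625, -357.0905456542969), (120.03539276123047, 62.234317779541016), 6.177170276641846), array([70.2, 74.5, 78.8]))
jar 268 (((455.509765625, -170.17376708984375), 28.251436233520508), array([83.2, 87.8, 91.9]))
stem 14 (((667.3074951171875, 131.20436096191406), 6.2056050300598145), array([63. , 68.6, 72.8]))
scoop 151 (((634.802001953125, -146.69349670410156), (40.83110809326172, 95.62548065185547), 76.74128723144531), array([102.3, 110.1, 115.1]))
amber 95 (((547.0240478515625, 2.8473072052001953), (31.76247215270996, 31.414262771606445), 87.80770874023438), array([51.6, 62. , 86.5]))
```

View pics/fin.png

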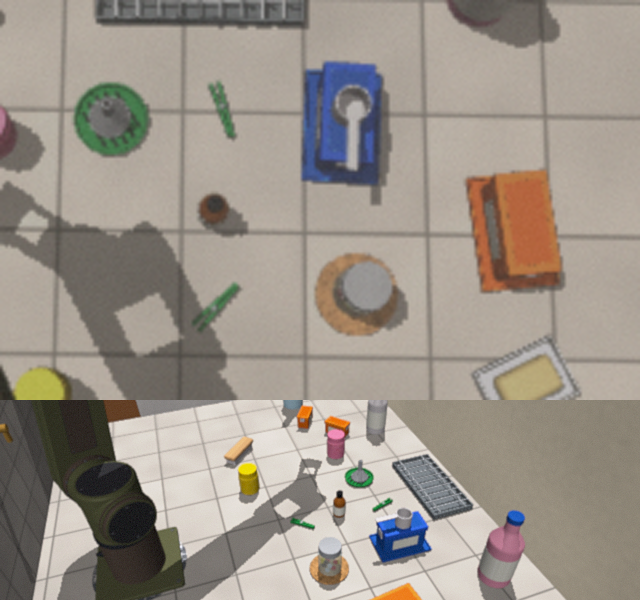

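Everything is in place: in the top crop the funnel is at (110,118), the scoop on the blue tub at (352,105), the orange tub at (520,225) and the jar at (365,288), all well inside tolerance. I'm handing in.

```bash
python3 -c "
from cell import workorder; print(workorder.finish_job())"
```

```text
the job is handed in; nothing more can be done
None
```

I took both piles apart, put all five things in their places and handed the job in after about 50 s of robot time. Nothing was dropped or tipped over, and the gripper was clear of everything at the end.

The last top-camera check, just before handing in, showed these distances from where each thing should be:

| Thing | Offset | Limit | Height check |
|---|---|---|---|
| Funnel in the dish | about 2 mm | 18 mm | stem top in line with a seated mouth |
| Jar on the coaster | about 2 mm | 16 mm | top at 88 mm, as expected |
| Blue tub in its tray | about 2.5 mm | 13 mm | lid at 75 mm, seated |
| Orange tub in its tray | about 3 mm | 13 mm | lid at 74.5 mm, seated |
| Scoop on the blue lid | within about 2 mm of the middle | 45 mm along, 16 mm across | rim at 110 mm, seated |

- **Amber bottle:** it has not moved by more than 1 mm.
- **Partial views:** two in-between checks gave no usable reading. The first top view after placing the jar was blocked by the arm. The wrist view of the orange tray caught only its near edge. Later pictures settled both, and no check disagreed with the final result.

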